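# Gauge the blind bore in the model tower

## Task

Draw the depth gauge out of its wooden stand and lower its rod into the bore in the roof of the tall tower of the site model, pushing until the rod bottoms out and the sliding collar has been pushed up by the roof. Keep a steady push of about 10 N on the bottom for two seconds (never as much as 25 N), then let go, leaving the gauge standing upright in the bore, bottomed, with the collar on the roof so that the depth can be read. Leave the other things on the bench alone.

Things in the scene. Friction and masses are not known exactly. Their poses are not given: they have to be found in the camera images.
- gauge: Depth gauge, loose, 120 to 190 g, upright. Steel rod 10 mm across, 85 mm long, tip chamfered; above it a flange 38 mm across (85 to 90 mm above the tip) and a black square grip 24 x 24 mm (90 to 135 mm above the tip). Origin: centre of the tip face; z up the rod, x and y square to the grip's sides. It starts hanging in the stand by its flange: only flange and grip show.
- rod_tip (a point): Centre of the tip face of the gauge's rod (same point and axes as the gauge's origin).
- collar (a joint): Sliding stop on the rod: brass collar 22 mm across, 12 mm tall. Value: its height in m above its lowest place, 0 to 0.060; at 0 (the start) its underside is 12 mm above the tip. It stays where it is put: about 3 N slides it, more than the gauge's weight, so the gauge does not sink into the bore by itself.
- stop_face (a point): Centre of the underside of the collar, on the rod's axis, z up the rod.
- stand: Plywood block standing on the bench, fixed, 70 x 70 mm and 105 mm tall, with a round upright hole 28 mm in diameter and 98 mm deep in the middle of its top. Origin: centre of its underside, z up.
- model: Site model fixed to the bench: white base 160 x 200 x 6 mm, plain massing blocks up to 46 mm high and one taller square tower, 66 x 66 mm, its flat roof 75 mm above the bench; only the tower has a bore. Origin: centre of the base's underside, z up; the bore is at x = -30 mm, y = +30 mm in its frame, the middle of the tower.
- bore_mouth (a point): Centre of the bore's mouth, level with the tower's roof, z up. The bore is upright, round, 11.5 mm in diameter, with a 2 mm chamfer at the mouth.
- bore_disc (a joint): Hard cork disc that forms the flat bottom of the bore, 26 to 56 mm below the roof; how deep is different each time and not known beforehand: it must be felt. Value: how far the disc is pressed in, in m, 0 when not pressed; it gives only 0.67 mm at 10 N, in proportion.
- glass: Bystander: drinking glass 68 mm wide, 85 mm tall, loose; origin at the centre of its underside.
- glue: Bystander: dark red glue bottle 36 mm wide, 100 mm tall, loose; origin at the centre of its underside.
- cutter: Bystander: blue cutter knife lying along its y, 22 mm wide, 14 mm high, loose; origin under the middle of its handle.
- pinbar: Bystander: light blue bar 35 x 160 x 22 mm with white pins, loose; origin at the centre of its underside.
There are look-alikes about, which are no part of the job. There is more than one size of the stand; the job needs the smallest. What is shaped like the gauge but orange is not meant.

How it is judged:
By the outcome, as a careful person would: the job done as asked, in the order asked, and still so for the second after the job is handed in, with the robot touching nothing.
It also fails if it takes over 59 s, if anything falls off the work surface, if the arm or the gripper's body presses on something with over 40 N, if the wrist force passes 120 N, or if a joint passes its speed limit or range.

## Robot

A 6-joint arm with a two-finger parallel gripper is mounted at the origin on the work surface. World frame = base frame: x ahead of the robot, y to its left, z up, the work surface at z = 0. Lengths are in m, angles in rad, forces in N, time in s.
With the tool pointing down it reaches from about 0.275 to 0.825 m from the base axis. Payload 5.2 kg.
Tool frame: the origin (TCP) lies at the very end of the fingers, on their centre line; the grasp point (between the pads) lies arm.grip_depth behind it (arm.grip_depth is the distance from the TCP to the grasp point, in m); z points along the fingers, y is the line along which they close (so a half turn about z gives the same grasp; the last joint's range is limited). The gripper opens to 93 mm and grips with 3 to 60 N. Pads are 15 mm wide; open, the fingers measure 128 mm over their backs; the gripper's body (75 mm by 188 mm) begins 65 mm behind the grasp point.
Start: joints at [-1.306, 0.259, 1.535, -0, 1.348, -0.203], TCP at [0.248, -0.491, 0.195] pointing down, gripper open.
Joint ranges: [-3.14, 3.14], [-0.91, 2.08], [0.19, 2.58], [-1.22, 4.36], [0.22, 2.71], [-3.12, 3.12]. Speed limits (rad/s): [2.57, 2.57, 3.14, 3.14, 3.14, 3.14].

## Interface

Orientations are given as [roll, pitch, yaw] about the fixed x, y, z axes, in that order (R = Rz(yaw) Ry(pitch) Rx(roll)).
In Python, from workcell import arm, camera gives the robot as it stands. The module is installed in compiled form; this text tells all that it offers.
- The arm moves only by the tool jog_arm, never from a script. Its argument "increments" is one flat list of numbers, 7 for each row, row after row: the shift along the world's x, y, z scaled (see below), then the turn, a rotation vector about the world's x, y, z scaled (see below), then the opening, from 0 (shut) to 1 (fully open). In form: [tx, ty, tz, wx, wy, wz, claw, tx, ty, tz, wx, wy, wz, claw, ...]. A call has 1 to 12 rows; each row is the pose to reach, as a shift and turn from the pose commanded when the call began, turning the shorter way round; what a row does not reach only later rows make up. The controller multiplies each number of a shift by 150 mm and each number of a turn by pi rad. A row lasts 1/10 s, in which the tool goes at most 50 mm and 8.59 degrees, less where a joint would pass 70% of its speed; a pose out of reach is approached as far as the arm can. A call with a number of a shift or a turn outside -1 to 1 is refused whole. A call with a gripper value outside its range is refused whole. The fingers move at their own pace and stop on an object; "force" is the grip in N (left out, the last holds). Time passes only in rows, so rows that repeat a pose let the fingers close. It gives the time, the measured TCP pose, the force, the opening and the grip force at its end, in the units of the state.
- arm.observe(): the state, without advancing time (a new reading comes with each control period).
- camera(name): name is "scene" or "top" or "wrist"; returns a dict with "color" (420x560x3 uint8, red, green, blue), "z_map" (420x560 float32, m along the optical axis (not along the pixel's ray), 0 where there is no reading), "fov_y" (degrees; the focal length in pixels is half the picture's height over the tangent of half this angle, whatever the lens; pixels are square), "cx", "cy" (the principal point, pixels), "distortion" ([k1, k2, p1, p2, k3] as OpenCV has them; the pictures are not rectified), "R" (3x3) and "t" (3): a world point X has camera coordinates R X + t. Camera axes: x right, y down, z forward; pixel columns grow to the right and rows downward; lengths in m; the calibration is good to about 2 mm. A picture is of the moment at which its call begins.
- arm.sign_off(): hands the job in; it is judged then, once.
The state is a dict: "t": time; "joint_pos": joint angles; "dq": joint speeds; "effort": joint torques, N m; "eef_pos": TCP position; "eef_rot": TCP orientation; "force": force on the tool from outside, world axes, zero at the start; "torque": the same for the moment, N m; "grip_width": finger opening in m; "grasp_force": force on a finger pad.
Only numpy, scipy, OpenCV 4.12 (cv2) and the standard library are available. Lean on these libraries where they do the work, as an engineer would, in place of code of your own. Each camera call takes 0.05 s, during which the arm holds its last target. There are 200 camera calls.

## Working session

There is one attempt and no reset: what is moved stays moved. The work goes in short steps, Python scripts to look and compute and a tool call to move; the robot and the scene stay as the last step left them, time stands still between calls to the robot, and variables do not carry over. Pictures are saved under pics/ and viewed, at most 10 in all, crops included, and the job is handed in when it is done.

Besides the shell and the picture viewer there is one more tool, called after "Request:" as name(argument=value, ...) on one line, values as JSON. jog_arm: Moves the arm, as the interface text tells. Its arguments: {"type":"object","properties":{"increments":{"type":"array"},"force":{"type":"number"}},"required":["increments"]}

```bash
mkdir -p pics; cat > h.py <<'E'
import numpy as np, cv2
from workcell import arm, camera
def K(c):
    h=c["color"].shape[0]; f=h/2/np.tan(np.radians(c["fov_y"])/2)
    return np.array([[f,0,c["cx"]],[0,f,c["cy"]],[0,0,1.]])
def world(c,px,plane_z=None):
    """pixel -> world, by depth map or on plane z"""
    n=cv2.undistortPoints(np.array([[px]],float),K(c),np.array(c["distortion"],float))[0,0]
    R=np.array(c["R"]);t=np.array(c["t"]); d=np.array([n[0],n[1],1.])
    if plane_z is None:
        z=c["z_map"][int(round(px[1])),int(round(px[0]))]; return R.T@(d*z-t)
    o=-R.T@t; w=R.T@d
    return o+w*(plane_z-o[2])/w[2]
def cloud(c):
    h,w=c["z_map"].shape
    u,v=np.meshgrid(np.arange(w),np.arange(h))
    n=cv2.undistortPoints(np.stack([u,v],-1).reshape(-1,1,2).astype(float),K(c),np.array(c["distortion"],float)).reshape(h,w,2)
    z=c["z_map"].astype(float)
    P=np.dstack([n*z[...,None],z])-np.array(c["t"])
    P=P@np.array(c["R"]); P[z==0]=np.nan
    return P
def save(c,name): cv2.imwrite("pics/"+name,c["color"][...,::-1])
E
python3 - <<'E'
from h import *
import pickle
for n in("scene","top"):
    c=camera(n); pickle.dump(c,open(n+".pkl","wb")); save(c,n+"0.png"); print(n,c["fov_y"],c["distortion"],-np.array(c["R"]).T@c["t"])
s=arm.observe(); print(s, arm.grip_depth)
E
```

```text
scene 44.712623212704976 [-0.06624625  0.          0.          0.          0.        ] [ 1.10899146 -0.07004165  0.90484901]
top 44.05334727518956 [0.00329597 0.         0.         0.         0.        ] [ 0.50183356 -0.04611823  1.11560876]
{'t': 0.1, 'joint_pos': array([-1.30579570e+00,  2.59267907e-01,  1.53593657e+00,  1.18214416e-05,
        1.34800891e+00, -2.02803410e-01]), 'dq': array([-0.00084603, -0.00169429, -0.00317878, -0.00017853,  0.00020451,
       -0.00025907]), 'effort': array([ 2.41025118e-03, -4.38215268e+01, -2.84640670e+01,  7.22893118e-02,
        3.61221924e-02, -4.52481299e-05]), 'eef_pos': array([ 0.24789597, -0.49039006,  0.19461694]), 'eef_rot': array([-3.14000745e+00, -3.37732108e-04,  4.67801150e-01]), 'force': array([-0.69438565, -0.23392452,  0.159902  ]), 'torque': array([-0.02513771,  0.04754353,  0.02799257]), 'grasp_force': 0.0, 'grip_width': 0.09296943826854313} 0.0188
```

View pics/scene0.png

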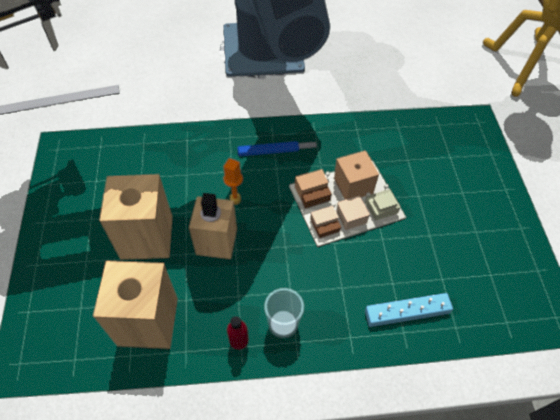

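View pics/top0.png

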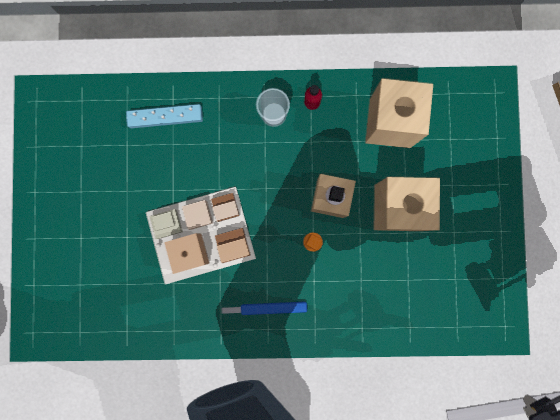

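The scene shows the small stand with the black grip at (209,205), the orange look-alike at (233,175) and two larger empty stands at (138,215) and (137,300). The tower with its bore is at (357,168).
In the top view the black grip is at (335,194) and the orange one at (313,242). The big stands are at (407,204) and (400,112), and the tower bore is at (184,254).
I choose the black grip in the smallest stand and will check it in a close crop.

```bash
python3 - <<'E'
from h import *
import pickle
c=pickle.load(open("top.pkl","rb")); s=pickle.load(open("scene.pkl","rb"))
a=cv2.resize(c["color"][165:265,295:375],None,fx=5,fy=5,interpolation=cv2.INTER_CUBIC)
b=cv2.resize(c["color"][215:290,150:205],None,fx=6.66,fy=6.66,interpolation=cv2.INTER_CUBIC)[:500]
h=min(len(a),len(b)); im=np.hstack([a[:h],b[:h]]); print(im.shape)
cv2.imwrite("pics/crop1.png",im[...,::-1])
for n,c in(("top",c),("scene",s)):
    P=cloud(c).reshape(-1,3)
    x0,y0=(0.46,-0.2)
    def blob(m,t):
        q=P[m][:,:2].astype(np.float32); 
        if len(q)>4: print(n,t,len(q),q.mean(0).round(4),np.median(P[m][:,2]).round(4),[np.round(v,4) for v in cv2.minAreaRect(q)])
    if n=="top":
        g=world(c,(335,194));bm=world(c,(180,255));print(g,bm)
    r=lambda p,d:np.hypot(P[:,0]-p[0],P[:,1]-p[1])<d
    blob(r(g,.03)&(P[:,2]>.14),"grip")
    blob(r(g,.08)&(abs(P[:,2]-.105)<.006),"standtop")
    blob(r(bm,.08)&(abs(P[:,2]-.075)<.005),"roof")
E
```

```text
(500, 766, 3)
[ 0.58292926 -0.13550411  0.15339124] [0.47261854 0.16941282 0.07714102]
top grip 178 [ 0.5844 -0.1393] 0.155 [array([ 0.5848, -0.1399]), array([0.0242, 0.0238]), np.float64(75.8273)]
top standtop 1050 [ 0.586  -0.1377] 0.1053 [array([ 0.5862, -0.1386]), array([0.0701, 0.0703]), np.float64(77.4206)]
top roof 1070 [0.4759 0.1613] 0.0749 [array([0.4761, 0.1615]), array([0.0662, 0.067 ]), np.float64(14.6048)]
scene grip 195 [ 0.5894 -0.1394] 0.1535 [array([ 0.5871, -0.1396]), array([0.0218, 0.0249]), np.float64(75.3811)]
scene standtop 945 [ 0.5949 -0.1369] 0.1043 [array([ 0.5876, -0.1383]), array([0.0689, 0.0728]), np.float64(77.689)]
scene roof 843 [0.4787 0.1612] 0.0742 [array([0.4769, 0.1614]), array([0.0696, 0.0686]), np.float64(13.8774)]
```

View pics/crop1.png

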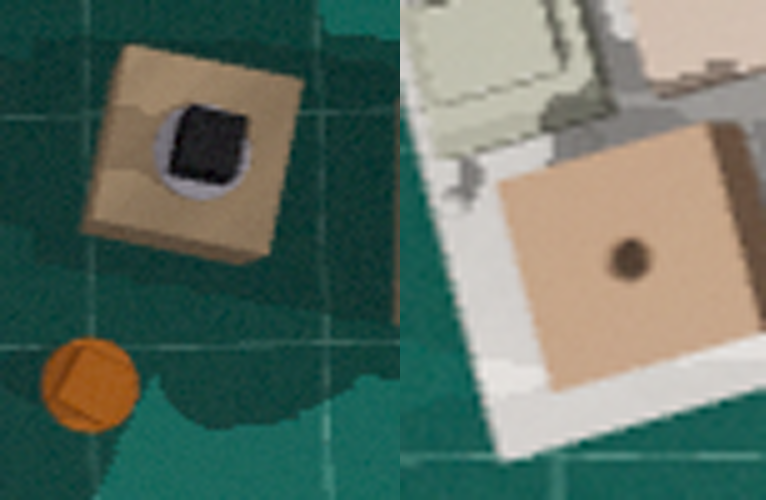

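The crop shows a black grip on a steel flange in the small stand at crop (210,145), so the choice is right. The orange one at (90,385) is separate, and the tower bore is at (630,260), close to the middle of the roof.

```bash
python3 - <<'E'
from h import *
import pickle
c=pickle.load(open("top.pkl","rb"))
for t,p in dict(orange=(313,242),st1=(425,190),st2=(415,95),bore=(184.3,254)).items(): print(t,world(c,p).round(4))
print("bore on roof",world(c,(150+630/6.66-.4,215+260/6.66-.4),.075).round(4))
print("grip",np.array([.5848,-.1399,.24])-arm.observe()["eef_pos"], "dyaw",np.radians(75.8)-arm.observe()["eef_rot"][2])
w=camera("wrist"); print("wrist cam",(-np.array(w["R"]).T@w["t"]-arm.observe()["eef_pos"]).round(3), np.array(w["R"])[2].round(3),w["fov_y"])
E
```

```text
orange [ 0.4945 -0.0937  0.1346]
st1 [ 0.5878 -0.3034  0.1495]
st2 [ 0.7679 -0.2909  0.1486]
bore [0.4738 0.1659 0.0516]
bore on roof [0.4732 0.0413 0.075 ]
grip [0.33690403 0.35049006 0.04538306] dyaw 0.8551584227083344
wrist cam [0.063 0.033 0.191] [-0.229 -0.115 -0.967] 61.94145961499186
```

Request:
jog_arm(increments=[1,1,0.3,0,0,0.272,0.7,1,1,0.3,0,0,0.272,0.7,1,1,0.3,0,0,0.272,0.7,1,1,0.3,0,0,0.272,0.7,1,1,0.3,0,0,0.272,0.7,1,1,0.3,0,0,0.272,0.7,1,1,0.3,0,0,0.272,0.7])

```text
t: 0.85
eef_pos: [0.3985, -0.3401, 0.2403]
eef_rot: [-3.141, -0.0, 1.325]
force: [0.3, -0.4, 0.9]
grip_width: 0.0654
grasp_force: 0.0
```

Request:
jog_arm(increments=[0.2,1,0,0,0,0,0.7,0.2,1,0,0,0,0,0.7,0.2,1,0,0,0,0,0.7,0.2,1,0,0,0,0,0.7])

```text
t: 1.25
eef_pos: [0.428, -0.1862, 0.2403]
eef_rot: [-3.141, -0.002, 1.323]
force: [0.4, -0.5, -0.0]
grip_width: 0.065
grasp_force: 0.0
```

Request:
jog_arm(increments=[0.2,1,0,0,0,0,0.7,0.2,1,0,0,0,0,0.7,0.2,1,0,0,0,0,0.7,0.2,1,0,0,0,0,0.7])

```text
t: 1.65
eef_pos: [0.4582, -0.0368, 0.2403]
eef_rot: [-3.141, -0.002, 1.325]
force: [0.1, -0.5, -0.2]
grip_width: 0.0648
grasp_force: 0.0
```

Request:
jog_arm(increments=[0.12,1,0,0,0,0,0.7,0.12,1,0,0,0,0,0.7,0.12,1,0,0,0,0,0.7,0.12,1,0,0,0,0,0.7])

```text
t: 2.05
eef_pos: [0.4763, 0.1128, 0.2401]
eef_rot: [-3.141, -0.002, 1.325]
force: [0.1, -0.0, 0.1]
grip_width: 0.0648
grasp_force: 0.0
```

Request:
jog_arm(increments=[0,0.34,-0.53,0,0,0,0.7,0,0.34,-0.53,0,0,0,0.7,0,0.34,-0.53,0,0,0,0.7,0,0.34,-0.53,0,0,0,0.7])

```text
t: 2.45
eef_pos: [0.4761, 0.1584, 0.1604]
eef_rot: [-3.14, 0.002, 1.321]
force: [0.8, -0.5, 1.2]
grip_width: 0.0651
grasp_force: 0.0
```

```bash
python3 - <<'E'
from h import *
import pickle
c=camera("wrist"); pickle.dump(c,open("wb.pkl","wb")); save(c,"wb.png"); s=arm.observe(); print(s["t"],s["eef_pos"],s["eef_rot"],s["joint_pos"].round(3))
P=cloud(c).reshape(-1,3); m=(abs(P[:,2]-.075)<.005)&(np.hypot(P[:,0]-.476,P[:,1]-.1615)<.06)
print(cv2.minAreaRect(P[m][:,:2].astype(np.float32)),np.median(P[m][:,2]))
E
```

```text
2.5 [0.47719975 0.1583347  0.16170909] [3.14042823e+00 5.25220466e-04 1.32042368e+00] [ 9.900e-02  2.000e-01  1.698e+00 -1.000e-03  1.243e+00  3.500e-01]
((0.47546443343162537, 0.1629960536956787), (0.06622380763292313, 0.06671373546123505), 14.875924110412598) 0.07626264342240939
```

View pics/wb.png

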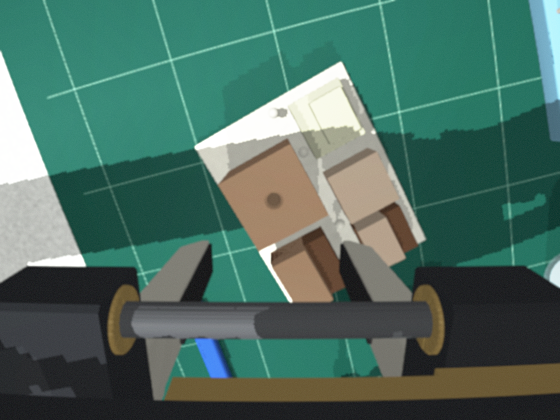

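The wrist picture shows the tower roof with the bore at (274,200), clear of the fingers. Next I return to hover over the gauge at the same relative height.

Request:
jog_arm(increments=[0,0,0.533,0,0,0,0.7,0.333,-1,0.533,0,0,0,0.7,0.333,-1,0.533,0,0,0,0.7,0.333,-1,0.533,0,0,0,0.7,0.333,-1,0.533,0,0,0,0.7,0.333,-1,0.533,0,0,0,0.7])

```text
t: 3.1
eef_pos: [0.5273, 0.0066, 0.2428]
eef_rot: [3.138, 0.0, 1.317]
force: [-0.2, 0.5, 0.5]
grip_width: 0.0648
grasp_force: 0.0
```

Request:
jog_arm(increments=[0.393,-1,0,0,0,0,0.7,0.393,-1,0,0,0,0,0.7,0.393,-1,0,0,0,0,0.7,0.393,-1,0,0,0,0,0.7,0.393,-1,0,0,0,0,0.7])

```text
t: 3.6
eef_pos: [0.5849, -0.1406, 0.2405]
eef_rot: [-3.141, -0.001, 1.32]
force: [0.0, -0.1, 0.4]
grip_width: 0.0648
grasp_force: 0.0
```

```bash
python3 - <<'E'
from h import *
import pickle
c=camera("wrist"); pickle.dump(c,open("wg.pkl","wb")); save(c,"wg.png"); s=arm.observe(); print(s["t"],s["eef_pos"],s["eef_rot"])
P=cloud(c).reshape(-1,3); m=(P[:,2]>.147)&(np.hypot(P[:,0]-.585,P[:,1]+.14)<.022)
print(m.sum(),cv2.minAreaRect(P[m][:,:2].astype(np.float32)),np.median(P[m][:,2]))
b=pickle.load(open("wb.pkl","rb")); h=b["color"][185:215,258:290].astype(float).sum(2)
k=h<np.percentile(h,15); v,u=np.nonzero(k); u,v=np.median(u)+258,np.median(v)+185
print("bore",u,v,world(b,(u,v),.075)); t=pickle.load(open("top.pkl","rb")); print("bore top cam",world(t,(184.1,253.6),.075))
E
```

```text
3.65 [ 0.58451258 -0.13902081  0.24071371] [-3.14060797e+00 -1.03887822e-03  1.32154966e+00]
1099 ((0.5857597589492798, -0.13434284925460815), (0.0326450876891613, 0.0237953569740057), 75.64530944824219) 0.1563355637630119
bore 273.0 199.0 [0.47526322 0.16352086 0.075     ]
bore top cam [0.47521428 0.16162221 0.075     ]
```

View pics/wg.png

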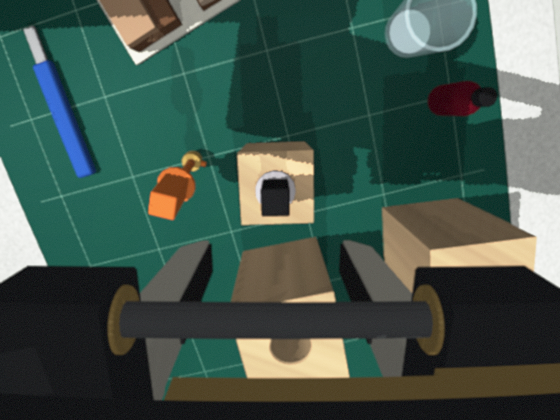

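The picture shows the black grip at (275,203) between the fingers' line, with the orange gauge at (165,195) well clear. I descend and grasp.

Request:
jog_arm(increments=[0,0,-0.3,0,0,0,0.7,0,0,-0.6,0,0,0,0.7,0,0,-0.75,0,0,0,0.7,0,0,-0.83,0,0,0,0.7,0,0,-0.83,0,0,0,0.7], force=15)

```text
t: 4.15
eef_pos: [0.5839, -0.1376, 0.1155]
eef_rot: [-3.139, -0.001, 1.324]
force: [0.1, -0.3, 0.2]
grip_width: 0.0653
grasp_force: 0.0
```

Request:
jog_arm(increments=[0,0,0,0,0,0,0.3,0,0,0,0,0,0,0.1,0,0,0,0,0,0,0,0,0,0,0,0,0,0,0,0,0,0,0,0,0,0,0,0,0,0,0,0,0,0,0,0,0,0,0,0], force=15)

```text
$.increments: bad value
```

Request:
jog_arm(increments=[0,0,0,0,0,0,0.3,0,0,0,0,0,0,0,0,0,0,0,0,0,0,0,0,0,0,0,0,0,0,0,0,0,0,0,0], force=15)

```text
t: 4.65
eef_pos: [0.5852, -0.1401, 0.1168]
eef_rot: [3.141, 0.0, 1.322]
force: [-0.6, 0.3, 0.2]
grip_width: 0.03
grasp_force: 0.0
```

Request:
jog_arm(increments=[0,0,0,0,0,0,0,0,0,0,0,0,0,0,0,0,0,0,0,0,0], force=45)

```text
t: 4.95
eef_pos: [0.5849, -0.14, 0.1165]
eef_rot: [3.142, 0.0, 1.322]
force: [-0.9, -0.0, 2.1]
grip_width: 0.0237
grasp_force: 44.9
```

Request:
jog_arm(increments=[0,0,0.1,0,0,0,0,0,0,0.3,0,0,0,0,0,0,0.5,0,0,0,0,0,0,0.7,0,0,0,0,0,0,0.8,0,0,0,0,0,0,0.8,0,0,0,0])

```text
t: 5.55
eef_pos: [0.5862, -0.1404, 0.2387]
eef_rot: [3.137, 0.001, 1.322]
force: [1.2, 0.7, -1.0]
grip_width: 0.0239
grasp_force: 44.9
```

Request:
jog_arm(increments=[0,0.2,0,0,0,0,0,0,0.5,0,0,0,0,0,0,0.8,0,0,0,0,0,0,1,0,0,0,0,0,0,1,0,0,0,0,0])

```text
t: 6.05
eef_pos: [0.5837, 0.0144, 0.2345]
eef_rot: [-3.138, -0.001, 1.327]
force: [0.2, 0.2, -1.9]
grip_width: 0.0235
grasp_force: 44.9
```

Request:
jog_arm(increments=[-0.2,0.2,0,0,0,0,0,-0.5,0.5,0,0,0,0,0,-0.7,0.8,0,0,0,0,0,-0.73,0.95,0,0,0,0,0,-0.73,1,0,0,0,0,0,-0.73,1,0,0,0,0,0,-0.73,1,0,0,0,0,0,-0.73,1,0,0,0,0,0])

```text
t: 6.85
eef_pos: [0.4761, 0.1587, 0.2357]
eef_rot: [-3.141, 0.001, 1.321]
force: [0.4, -0.2, -1.7]
grip_width: 0.0236
grasp_force: 44.9
```

```bash
python3 - <<'E'
from h import *
import pickle
s=arm.observe(); print(s["t"],s["eef_pos"],s["eef_rot"],s["force"],s["grip_width"],s["grasp_force"])
C={n:camera(n) for n in("wrist","scene","top")}; pickle.dump(C,open("held.pkl","wb"))
w=C["wrist"]["color"]; sc=C["scene"]; e=s["eef_pos"]
R,t=np.array(sc["R"]),np.array(sc["t"])
uv=cv2.projectPoints(np.array([e-[0,0,.09]]),cv2.Rodrigues(R)[0],t,K(sc),np.array(sc["distortion"]))[0][0,0]; print(uv)
u,v=uv.astype(int); x0=max(u-50,0);y0=v-50
b=cv2.resize(sc["color"][y0:y0+105,x0:x0+100],None,fx=4,fy=4,interpolation=cv2.INTER_CUBIC)
a=cv2.resize(w[100:400,120:420],(400,400)); a=np.vstack([a,np.zeros((20,400,3),np.uint8)])
print(x0,y0); cv2.imwrite("pics/held.png",np.hstack([b,a])[...,::-1])
E
```

```text
6.85 [0.47606765 0.15869111 0.23570766] [-3.14101018e+00  8.56618157e-04  1.32057204e+00] [ 0.41425195 -0.23705215 -1.70346866] 0.023630053031094153 44.93623495101929
[360.82564134 143.42687815]
310 93
```

View pics/held.png

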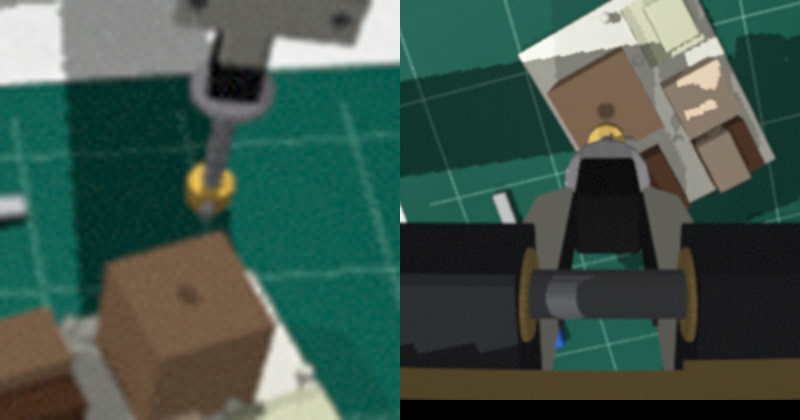

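The gauge is held with its rod and brass collar hanging: collar at crop (210,187), tip at (207,217), bore at (188,295). I check for tilt by comparing with a projected upright gauge.

```bash
cat >> h.py <<'E'
def proj(c,X):
    return cv2.projectPoints(np.array(X,float).reshape(-1,3),cv2.Rodrigues(np.array(c["R"]))[0],np.array(c["t"],float),K(c),np.array(c["distortion"],float))[0][:,0]
def brass(c,roi):
    x0,y0,x1,y1=roi; h=cv2.cvtColor(np.ascontiguousarray(c["color"][y0:y1,x0:x1]),cv2.COLOR_RGB2HSV)
    m=(abs(h[...,0].astype(int)-22)<7)&(h[...,1]>130)&(h[...,2]>90)
    n,l,st,ce=cv2.connectedComponentsWithStats(m.astype(np.uint8)); k=1+np.argmax(st[1:,4])
    return ce[k]+[x0,y0], st[k], l==k
E
python3 - <<'E'
from h import *
import pickle
C=pickle.load(open("held.pkl","rb")); e=np.array([.4755,.160,.2355]); tip=e-[0,0,.0965]
sc=C["scene"]; w=C["wrist"]
print("pred tip,collar c,flange c, griptop"); 
for c in(sc,w): print(proj(c,[tip,tip+[0,0,.018],tip+[0,0,.0875]]).round(1).tolist())
ce,st,l=brass(sc,(340,115,390,170)); print("scene brass",ce,st)
P=cloud(sc); q=P[115:170,340:390][l]; print(np.nanmedian(q,0), np.nanmin(q,0),np.nanmax(q,0))
ce,st,l=brass(w,(240,170,310,225)); print("wrist brass",ce,st); q=cloud(w)[170:225,240:310][l]; print(np.nanmedian(q,0))
print("bore proj scene",proj(sc,[[.4753,.1626,.075]]),"seen",310+188/4,93+295/4," wrist",proj(w,[[.4753,.1626,.075]]),"seen",120+205*.75,100+110*.75)
E
```

```text
pred tip,collar c,flange c, griptop
[[360.9, 145.4], [362.3, 139.3], [367.9, 114.1]]
[[274.5, 200.1], [274.4, 205.5], [274.2, 234.9]]
scene brass [361.34848485 139.40909091] [17 19 11 11 66]
[0.48028168 0.15508139 0.16255214] [ 0.32559804  0.14803912 -0.00061403] [0.48871943 0.20358221 0.16560858]
wrist brass [273.60930233 198.57674419] [ 21  22  26  15 215]
[0.4770457  0.16731327 0.16423065]
bore proj scene [[357.65243254 165.45767194]] seen 357.0 166.75  wrist [[273.7738311  182.64911933]] seen 273.75 182.5
```

Request:
jog_arm(increments=[0,0.01,-0.15,0,0,0,0,0,0.01,-0.27,0,0,0,0,0,0.01,-0.33,0,0,0,0,0,0.01,-0.35,0,0,0,0,0,0.01,-0.35,0,0,0,0])

```text
t: 7.5
eef_pos: [0.4756, 0.1613, 0.1838]
eef_rot: [-3.141, 0.0, 1.322]
force: [0.5, 0.2, -2.6]
grip_width: 0.0238
grasp_force: 44.9
```

```bash
python3 - <<'E'
from h import *
import pickle
g=pickle.load(open("wg.pkl","rb")); P=cloud(g).reshape(-1,3); m=(P[:,2]>.1545)&(np.hypot(P[:,0]-.585,P[:,1]+.14)<.025)
print("wrist grip",cv2.minAreaRect(P[m][:,:2].astype(np.float32)))
s=arm.observe(); print(s["t"],s["eef_pos"],s["eef_rot"],s["force"])
C={n:camera(n) for n in("wrist","scene")}; pickle.dump(C,open("held2.pkl","wb"))
tip=np.array([.4755,.1615,.183-.0965])
for c in C.values(): print(proj(c,[tip,tip+[0,0,.018],tip+[0,0,.0875],[.4753,.1626,.075]]).round(1).tolist())
b=cv2.resize(C["scene"]["color"][115:205,312:402],(400,400),interpolation=cv2.INTER_CUBIC)
a=cv2.resize(C["wrist"]["color"][150:240,228:318],(400,400),interpolation=cv2.INTER_CUBIC)
cv2.imwrite("pics/held2.png",np.hstack([b,a])[...,::-1])
E
```

```text
wrist grip ((0.5869208574295044, -0.13286316394805908), (0.035055726766586304, 0.026699410751461983), 75.76902770996094)
7.5 [0.47563805 0.16133065 0.18384389] [-3.14142964e+00  1.25335170e-04  1.32185767e+00] [ 0.52418788  0.24277774 -2.5785906 ]
[[275.3, 201.1], [275.3, 206.6], [275.3, 236.1], [274.7, 196.8]]
[[357.9, 162.1], [359.2, 156.5], [364.4, 133.4], [357.7, 165.5]]
```

View pics/held2.png

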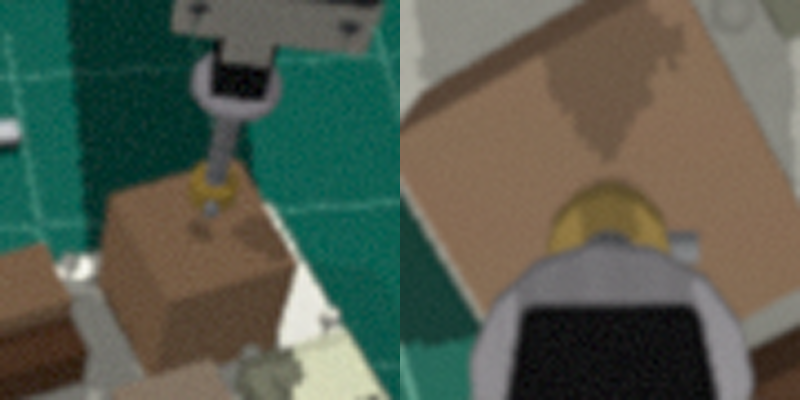

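The scene half shows the tip at crop (209,213), just above the bore at (200,230), which sits at the roof centre. The wrist half shows the collar's far edge at (610,180) and the flange's far edge at about (610,245). I compare these edges with projected outlines.

```bash
python3 - <<'E'
from h import *
import pickle
C=pickle.load(open("held2.pkl","rb")); H=pickle.load(open("held.pkl","rb")); wb=pickle.load(open("wb.pkl","rb"))
a=np.linspace(0,2*np.pi,73)
ring=lambda p,r,z:np.c_[p[0]+r*np.cos(a),p[1]+r*np.sin(a),p[2]+z+0*a]
tip=np.array([.4755,.1615,.0865])
for n,c in C.items():
    print(n)
    for nm,r,zs in(("collar",.011,(.012,.024)),("flange",.019,(.085,.090)),("tip",.004,(0,))):
        q=np.vstack([proj(c,ring(tip,r,z)) for z in zs]); print(nm,"u",q[:,0].min().round(1),q[:,0].max().round(1),"v",q[:,1].min().round(1),q[:,1].max().round(1))
    e=tip+np.array([[0,0,.0875],[0,.001,.0875],[.001,0,.0875],[0,0,0],[0,.001,0],[.001,0,0]]); p=proj(c,e); print("px/mm y,x flange",p[1]-p[0],p[2]-p[0],"tip",p[4]-p[3],p[5]-p[3])
sc=C["scene"]
# measured outlines by profile
G=lambda c:cv2.cvtColor(c["color"],cv2.COLOR_RGB2HSV)
h=G(sc)
ce,st,l=brass(sc,(345,140,375,172)); print("scene brass",ce,st)
w=C["wrist"]; print("wrist col u=275 rows 184..214", [tuple(int(k) for k in w["color"][v,272:279].mean(0)) for v in range(186,216,1)])
print("scene flange row, 350..382 at v=135",[int(sc["color"][135,u].sum()) for u in range(350,382)])
roof=[world(sc,(312+x/4.444-.4,115+y/4.444-.4),.075) for x,y in((108,198),(165,302),(295,265),(200,230))]; print(np.round(roof,4))
E
```

```text
wrist
collar u 261.2 289.3 v 191.5 222.0
flange u 243.7 307.0 v 204.8 266.6
tip u 270.5 280.0 v 196.5 205.7
px/mm y,x flange [-0.40733263 -1.50882648] [ 1.59733585 -0.38453885] tip [-0.29133921 -1.10926639] [ 1.14260703 -0.28260477]
scene
collar u 353.3 365.1 v 150.4 162.7
flange u 354.2 374.6 v 125.0 141.9
tip u 356.0 359.9 v 160.6 163.6
px/mm y,x flange [ 0.51599656 -0.03149661] [0.09765135 0.39532592] tip [ 0.4807552  -0.03163249] [0.08703372 0.38317446]
scene brass [359.2295082 157.2295082] [ 9 13 12  9 61]
wrist col u=275 rows 184..214 [(126, 102, 80), (131, 106, 83), (132, 106, 83), (126, 101, 79), (112, 89, 67), (97, 80, 54), (94, 79, 46), (98, 82, 46), (107, 90, 50), (112, 94, 52), (116, 96, 53), (115, 96, 53), (115, 96, 54), (116, 96, 54), (115, 96, 55), (106, 92, 61), (90, 83, 69), (77, 76, 74), (81, 81, 83), (95, 95, 97), (107, 105, 108), (113, 112, 114), (113, 111, 114), (114, 111, 114), (113, 111, 113), (113, 112, 114), (113, 111, 113), (114, 112, 114), (113, 111, 113), (114, 112, 115)]
scene flange row, 350..382 at v=135 [88, 83, 83, 98, 155, 245, 342, 368, 349, 221, 76, 48, 53, 63, 54, 34, 55, 29, 60, 22, 18, 117, 232, 293, 285, 229, 191, 202, 198, 186, 189, 183]
[[0.4551 0.1203 0.075 ]
 [0.517  0.1368 0.075 ]
 [0.5012 0.2002 0.075 ]
 [0.4774 0.16   0.075 ]]
```

All three cameras agree to about 1 mm, which is within the chamfer's capture. I shift y by −0.5 mm and enter slowly.

Request:
jog_arm(increments=[0,-0.003,-0.04,0,0,0,0,0,-0.003,-0.06,0,0,0,0,0,-0.003,-0.08,0,0,0,0,0,-0.003,-0.1,0,0,0,0,0,-0.003,-0.1,0,0,0,0])

```text
t: 8.1
eef_pos: [0.4752, 0.1611, 0.1683]
eef_rot: [-3.141, 0.0, 1.322]
force: [-0.4, 0.3, -2.3]
grip_width: 0.0235
grasp_force: 44.9
```

Request:
jog_arm(increments=[0,0,-0.013,0,0,0,0,0,0,-0.027,0,0,0,0,0,0,-0.04,0,0,0,0,0,0,-0.04,0,0,0,0])

```text
t: 8.5
eef_pos: [0.4753, 0.1611, 0.1625]
eef_rot: [-3.141, 0.0, 1.322]
force: [-0.0, 0.1, -0.9]
grip_width: 0.0238
grasp_force: 44.9
```

Request:
jog_arm(increments=[0,0,-0.013,0,0,0,0,0,0,-0.027,0,0,0,0,0,0,-0.04,0,0,0,0,0,0,-0.04,0,0,0,0])

```text
t: 8.9
eef_pos: [0.4755, 0.1612, 0.1568]
eef_rot: [3.141, -0.0, 1.322]
force: [0.2, -0.2, -1.1]
grip_width: 0.0236
grasp_force: 44.9
```

Request:
jog_arm(increments=[0,0,-0.013,0,0,0,0,0,0,-0.027,0,0,0,0,0,0,-0.04,0,0,0,0,0,0,-0.04,0,0,0,0])

```text
t: 9.3
eef_pos: [0.4755, 0.1611, 0.1505]
eef_rot: [-3.142, 0.0, 1.322]
force: [-0.4, -0.8, -1.8]
grip_width: 0.0235
grasp_force: 44.9
```

```bash
python3 - <<'E'
from h import *
c=camera("scene"); s=arm.observe(); print(s["force"],s["torque"],s["eef_pos"])
cv2.imwrite("pics/in.png",cv2.resize(c["color"][115:205,312:402],(540,540),interpolation=cv2.INTER_CUBIC)[...,::-1])
E
```

```text
[ 0.1196403  -0.17207704 -1.88662827] [ 0.00962744 -0.15731323  0.01491666] [0.47537696 0.16112843 0.15048301]
```

View pics/in.png

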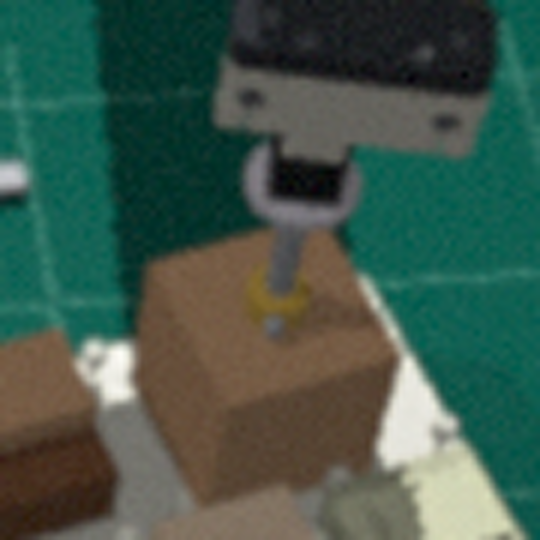

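The scene crop shows the collar at (278,295), but something grey like the tip still shows below it at (275,328), where the rod should be inside the bore. I check with depth before going on.

```bash
python3 - <<'E'
from h import *
import pickle
c=camera("scene"); w=camera("wrist"); t=camera("top"); pickle.dump(dict(scene=c,wrist=w,top=t),open("in.pkl","wb"))
P=cloud(c)
for v in range(140,178,2): print(v,P[v,357].round(3),P[v,359].round(3),c["color"][v,358])
tip=np.array([.4755,.161,.054]); print(proj(c,[tip,tip+[0,0,.018],tip+[0,0,.0875]]))
im=np.hstack([cv2.resize(w["color"][150:250,220:320],(400,400)),cv2.resize(t["color"][205:305,140:240],(400,400))]); cv2.imwrite("pics/in2.png",im[...,::-1])
E
```

```text
140 [0.48  0.148 0.161] [0.499 0.146 0.183] [44 45 44]
142 [0.484 0.148 0.16 ] [0.487 0.151 0.163] [ 8 17 17]
144 [0.485 0.148 0.155] [0.489 0.151 0.159] [14 13 22]
146 [0.486 0.149 0.15 ] [0.487 0.152 0.151] [14 13 15]
148 [0.485 0.15  0.143] [0.486 0.153 0.145] [76 76 79]
150 [0.489 0.149 0.142] [0.488 0.154 0.141] [125 122 127]
152 [0.382 0.188 0.003] [0.492 0.153 0.139] [89 94 94]
154 [0.444 0.167 0.073] [0.48  0.158 0.119] [93 86 84]
156 [0.475 0.157 0.106] [0.48  0.159 0.111] [84 80 82]
158 [0.476 0.157 0.101] [0.48  0.16  0.106] [81 82 83]
160 [0.479 0.157 0.098] [0.481 0.161 0.101] [81 80 83]
162 [0.479 0.158 0.091] [0.482 0.161 0.095] [70 76 76]
164 [0.48  0.159 0.086] [0.482 0.162 0.088] [106  90  68]
166 [0.486 0.158 0.088] [0.484 0.162 0.085] [120  99  44]
168 [0.487 0.158 0.082] [0.487 0.162 0.081] [96 94 91]
170 [0.493 0.157 0.083] [0.487 0.163 0.075] [82 76 76]
172 [0.489 0.159 0.071] [0.492 0.163 0.074] [106  85  68]
174 [0.497 0.157 0.075] [0.498 0.161 0.076] [118  92  68]
176 [0.501 0.157 0.073] [nan nan nan] [121  93  73]
[[355.51602534 171.78017382]
 [356.70579592 166.48212326]
 [361.62184091 144.54116598]]
```

View pics/in2.png

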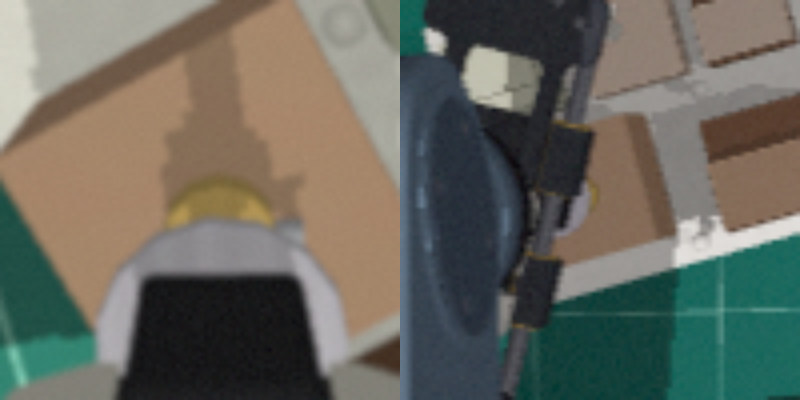

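Depth settles it. The collar surface is at z 0.075–0.087, resting on the roof, and the flange is at 0.139. The grey stub at 0.082 sticks out of the collar's side, so it is a screw and not the tip. The rod is about 21 mm into the bore, so I carry on down to about 24.5 mm.

Request:
jog_arm(increments=[0,0,-0.008,0,0,0,0,0,0,-0.016,0,0,0,0,0,0,-0.023,0,0,0,0])

```text
t: 9.8
eef_pos: [0.4753, 0.1612, 0.1474]
eef_rot: [-3.142, -0.0, 1.322]
force: [-1.0, -0.3, 1.3]
grip_width: 0.0238
grasp_force: 45.0
```

Request:
jog_arm(increments=[0,0,0,0,0,0,0,0,0,0,0,0,0,0])

```text
t: 10.0
eef_pos: [0.4753, 0.1612, 0.1472]
eef_rot: [-3.141, 0.0, 1.322]
force: [-0.2, 0.3, -0.7]
grip_width: 0.0234
grasp_force: 44.9
```

Request:
jog_arm(increments=[0,0,-0.005,0,0,0,0,0,0,-0.01,0,0,0,0,0,0,-0.01,0,0,0,0])

```text
t: 10.3
eef_pos: [0.4753, 0.1611, 0.1458]
eef_rot: [-3.141, 0.0, 1.322]
force: [-1.4, 0.1, 1.2]
grip_width: 0.0238
grasp_force: 44.9
```

Request:
jog_arm(increments=[0,0,-0.005,0,0,0,0,0,0,-0.01,0,0,0,0,0,0,-0.01,0,0,0,0])

```text
t: 10.6
eef_pos: [0.4754, 0.1611, 0.1442]
eef_rot: [-3.141, 0.0, 1.322]
force: [-1.4, 0.9, 0.4]
grip_width: 0.0238
grasp_force: 44.9
```

Request:
jog_arm(increments=[0,0,-0.005,0,0,0,0,0,0,-0.01,0,0,0,0,0,0,-0.01,0,0,0,0])

```text
t: 10.9
eef_pos: [0.4753, 0.1611, 0.1427]
eef_rot: [-3.141, 0.0, 1.322]
force: [-0.4, 0.7, 1.9]
grip_width: 0.0236
grasp_force: 44.9
```

Request:
jog_arm(increments=[0,0,-0.005,0,0,0,0,0,0,-0.01,0,0,0,0,0,0,-0.01,0,0,0,0])

```text
t: 11.2
eef_pos: [0.4754, 0.1612, 0.1412]
eef_rot: [-3.141, 0.0, 1.322]
force: [-1.5, 0.5, 1.2]
grip_width: 0.0234
grasp_force: 45.0
```

Request:
jog_arm(increments=[0,0,-0.005,0,0,0,0,0,0,-0.01,0,0,0,0,0,0,-0.01,0,0,0,0])

```text
t: 11.5
eef_pos: [0.4754, 0.1612, 0.1397]
eef_rot: [-3.141, 0.0, 1.322]
force: [0.5, 0.9, 0.6]
grip_width: 0.0235
grasp_force: 45.0
```

Request:
jog_arm(increments=[0,0,-0.005,0,0,0,0,0,0,-0.01,0,0,0,0,0,0,-0.01,0,0,0,0])

```text
t: 11.8
eef_pos: [0.4754, 0.1611, 0.1382]
eef_rot: [-3.142, 0.0, 1.322]
force: [-0.8, 0.6, 0.7]
grip_width: 0.0234
grasp_force: 45.0
```

Request:
jog_arm(increments=[0,0,-0.005,0,0,0,0,0,0,-0.01,0,0,0,0,0,0,-0.01,0,0,0,0])

```text
t: 12.1
eef_pos: [0.4754, 0.1612, 0.1367]
eef_rot: [-3.141, 0.0, 1.322]
force: [-1.0, -0.4, 0.8]
grip_width: 0.0233
grasp_force: 45.0
```

Request:
jog_arm(increments=[0,0,-0.005,0,0,0,0,0,0,-0.01,0,0,0,0,0,0,-0.01,0,0,0,0])

```text
t: 12.4
eef_pos: [0.4754, 0.1611, 0.1352]
eef_rot: [-3.141, 0.0, 1.322]
force: [-0.5, 0.4, 0.4]
grip_width: 0.0237
grasp_force: 45.0
```

Request:
jog_arm(increments=[0,0,-0.005,0,0,0,0,0,0,-0.01,0,0,0,0,0,0,-0.01,0,0,0,0])

```text
t: 12.7
eef_pos: [0.4754, 0.1611, 0.1337]
eef_rot: [-3.141, 0.0, 1.322]
force: [-1.5, 0.2, 0.6]
grip_width: 0.0236
grasp_force: 45.0
```

Request:
jog_arm(increments=[0,0,-0.005,0,0,0,0,0,0,-0.01,0,0,0,0,0,0,-0.01,0,0,0,0])

```text
t: 13.0
eef_pos: [0.4754, 0.1611, 0.1322]
eef_rot: [-3.142, 0.0, 1.322]
force: [-1.6, 0.4, 0.3]
grip_width: 0.0237
grasp_force: 45.0
```

Request:
jog_arm(increments=[0,0,-0.005,0,0,0,0,0,0,-0.01,0,0,0,0,0,0,-0.01,0,0,0,0])

```text
t: 13.3
eef_pos: [0.4754, 0.1612, 0.1307]
eef_rot: [-3.141, 0.0, 1.322]
force: [-1.7, -0.2, 1.3]
grip_width: 0.0239
grasp_force: 45.0
```

Request:
jog_arm(increments=[0,0,-0.005,0,0,0,0,0,0,-0.01,0,0,0,0,0,0,-0.01,0,0,0,0])

```text
t: 13.6
eef_pos: [0.4754, 0.1611, 0.1292]
eef_rot: [-3.142, 0.0, 1.322]
force: [-2.2, 0.6, -0.1]
grip_width: 0.0233
grasp_force: 45.0
```

Request:
jog_arm(increments=[0,0,-0.005,0,0,0,0,0,0,-0.01,0,0,0,0,0,0,-0.01,0,0,0,0])

```text
t: 13.9
eef_pos: [0.4754, 0.1612, 0.1277]
eef_rot: [-3.142, 0.0, 1.322]
force: [-2.0, 0.5, 0.8]
grip_width: 0.0237
grasp_force: 45.0
```

Request:
jog_arm(increments=[0,0,-0.005,0,0,0,0,0,0,-0.01,0,0,0,0,0,0,-0.01,0,0,0,0])

```text
t: 14.2
eef_pos: [0.4754, 0.1611, 0.1262]
eef_rot: [-3.142, 0.0, 1.322]
force: [-1.0, 0.7, 0.7]
grip_width: 0.0234
grasp_force: 45.0
```

Request:
jog_arm(increments=[0,0,-0.005,0,0,0,0,0,0,-0.01,0,0,0,0,0,0,-0.01,0,0,0,0])

```text
t: 14.5
eef_pos: [0.4754, 0.1611, 0.1247]
eef_rot: [-3.142, 0.0, 1.322]
force: [-1.5, 0.1, 0.5]
grip_width: 0.0236
grasp_force: 45.0
```

Request:
jog_arm(increments=[0,0,-0.005,0,0,0,0,0,0,-0.01,0,0,0,0,0,0,-0.01,0,0,0,0])

```text
t: 14.8
eef_pos: [0.4754, 0.1611, 0.1232]
eef_rot: [-3.142, -0.0, 1.322]
force: [-1.3, 1.2, 0.7]
grip_width: 0.0235
grasp_force: 45.0
```

Request:
jog_arm(increments=[0,0,-0.005,0,0,0,0,0,0,-0.01,0,0,0,0,0,0,-0.01,0,0,0,0])

```text
t: 15.1
eef_pos: [0.4754, 0.1611, 0.1217]
eef_rot: [-3.141, 0.0, 1.322]
force: [-2.4, 0.4, 0.2]
grip_width: 0.0234
grasp_force: 45.0
```

Request:
jog_arm(increments=[0,0,-0.005,0,0,0,0,0,0,-0.01,0,0,0,0,0,0,-0.01,0,0,0,0])

```text
t: 15.4
eef_pos: [0.4754, 0.1611, 0.1202]
eef_rot: [-3.141, 0.0, 1.322]
force: [-1.2, -0.1, 0.7]
grip_width: 0.024
grasp_force: 45.0
```

Request:
jog_arm(increments=[0,0,-0.005,0,0,0,0,0,0,-0.01,0,0,0,0,0,0,-0.01,0,0,0,0])

```text
t: 15.7
eef_pos: [0.4757, 0.1612, 0.1192]
eef_rot: [3.141, -0.0, 1.322]
force: [-2.4, 0.5, 3.7]
grip_width: 0.0235
grasp_force: 45.0
```

Contact. Now I build the push in small steps.

Request:
jog_arm(increments=[0,0,-0.003,0,0,0,0,0,0,-0.003,0,0,0,0])

```text
t: 15.9
eef_pos: [0.4757, 0.1612, 0.119]
eef_rot: [3.141, -0.0, 1.322]
force: [-2.4, -1.2, 6.7]
grip_width: 0.0236
grasp_force: 45.0
```

Request:
jog_arm(increments=[0,0,-0.004,0,0,0,0,0,0,-0.004,0,0,0,0,0,0,-0.004,0,0,0,0])

```text
t: 16.2
eef_pos: [0.4758, 0.1613, 0.1188]
eef_rot: [3.14, -0.001, 1.322]
force: [-4.8, 1.2, 8.0]
grip_width: 0.0237
grasp_force: 45.0
```

Request:
jog_arm(increments=[-0.002,0,-0.002,0,0,0,0,-0.002,0,-0.002,0,0,0,0,-0.002,0,-0.002,0,0,0,0])

```text
t: 16.5
eef_pos: [0.4758, 0.1613, 0.1187]
eef_rot: [3.14, -0.001, 1.322]
force: [-2.8, 0.0, 10.1]
grip_width: 0.0237
grasp_force: 45.0
```

Request:
jog_arm(increments=[0,0,-0.001,0,0,0,0,0,0,-0.001,0,0,0,0,0,0,-0.001,0,0,0,0,0,0,-0.001,0,0,0,0])

```text
t: 16.9
eef_pos: [0.4758, 0.1613, 0.1187]
eef_rot: [3.14, -0.001, 1.322]
force: [-2.5, -0.5, 10.3]
grip_width: 0.0238
grasp_force: 45.0
```

```bash
python3 - <<'E'
from h import *
for i in range(3):
    camera("wrist"); s=arm.observe(); print(s["t"],s["force"].round(1),s["eef_pos"].round(4))
E
```

```text
16.95 [-3.9 -0.7 10.5] [0.4758 0.1613 0.1187]
17.0 [-3.7 -0.  11.2] [0.4758 0.1613 0.1187]
17.05 [-2.9  1.1 11.6] [0.4758 0.1613 0.1187]
```

Steady at about 10 to 11 N. I hold well past two seconds.

Request:
jog_arm(increments=[0,0,0,0,0,0,0,0,0,0,0,0,0,0,0,0,0,0,0,0,0,0,0,0,0,0,0,0,0,0,0,0,0,0,0,0,0,0,0,0,0,0,0,0,0,0,0,0,0,0,0,0,0,0,0,0,0,0,0,0,0,0,0,0,0,0,0,0,0,0,0,0,0,0,0,0,0,0,0,0,0,0,0,0])

```text
t: 18.25
eef_pos: [0.4758, 0.1613, 0.1187]
eef_rot: [3.14, -0.001, 1.322]
force: [-3.4, 0.0, 10.9]
grip_width: 0.0234
grasp_force: 45.0
```

Request:
jog_arm(increments=[0,0,0,0,0,0,0,0,0,0,0,0,0,0,0,0,0,0,0,0,0,0,0,0,0,0,0,0,0,0,0,0,0,0,0,0,0,0,0,0,0,0,0,0,0,0,0,0,0,0,0,0,0,0,0,0,0,0,0,0,0,0,0,0,0,0,0,0,0,0,0,0,0,0,0,0,0,0,0,0,0,0,0,0])

```text
t: 19.45
eef_pos: [0.4758, 0.1613, 0.1187]
eef_rot: [3.14, -0.001, 1.322]
force: [-2.8, 0.6, 10.9]
grip_width: 0.0235
grasp_force: 45.0
```

Request:
jog_arm(increments=[0,0,0.003,0,0,0,0,0,0,0.006,0,0,0,0,0,0,0.008,0,0,0,0,0,0,0.008,0,0,0,0])

```text
t: 19.85
eef_pos: [0.4755, 0.1612, 0.119]
eef_rot: [3.141, -0.0, 1.322]
force: [-1.6, 0.3, 5.6]
grip_width: 0.0237
grasp_force: 45.0
```

Request:
jog_arm(increments=[0,0,0.004,0,0,0,0,0,0,0.004,0,0,0,0])

```text
t: 20.05
eef_pos: [0.4754, 0.1611, 0.1192]
eef_rot: [3.141, -0.0, 1.322]
force: [-0.7, -0.4, 4.0]
grip_width: 0.0236
grasp_force: 45.0
```

Request:
jog_arm(increments=[0,0,0,0,0,0,0,0,0,0,0,0,0,0], force=5)

```text
t: 20.25
eef_pos: [0.4754, 0.1611, 0.1192]
eef_rot: [3.141, -0.0, 1.322]
force: [-0.2, 0.6, 2.8]
grip_width: 0.0239
grasp_force: 5.0
```

Request:
jog_arm(increments=[0,0,0,0,0,0,0.3,0,0,0,0,0,0,0.5,0,0,0,0,0,0,0.6,0,0,0,0,0,0,0.6])

```text
t: 20.65
eef_pos: [0.475, 0.1611, 0.1189]
eef_rot: [-3.141, 0.0, 1.322]
force: [0.3, 0.6, 0.3]
grip_width: 0.0474
grasp_force: 0.0
```

Request:
jog_arm(increments=[0,0,0.1,0,0,0,0.6,0,0,0.3,0,0,0,0.6,0,0,0.6,0,0,0,0.6,0,0,0.9,0,0,0,0.6,0,0,0.9,0,0,0,0.6])

```text
t: 21.15
eef_pos: [0.4787, 0.1616, 0.2607]
eef_rot: [3.13, -0.004, 1.322]
force: [0.7, 0.0, -0.1]
grip_width: 0.0561
grasp_force: 0.0
```

```bash
python3 - <<'E'
from h import *
c=camera("scene"); w=camera("wrist"); s=arm.observe(); print(s["t"],s["force"].round(1),s["eef_pos"].round(4))
ce,st,l=brass(c,(345,145,375,180)); print("brass",ce,st); q=cloud(c)[145:180,345:375][l]; print(np.nanpercentile(q,[10,50,90],axis=0).round(3))
P=cloud(c).reshape(-1,3); m=(P[:,2]>.15)&(P[:,2]<.165)&(np.hypot(P[:,0]-.4755,P[:,1]-.161)<.025); print("grip top scene",m.sum(),np.median(P[m],0).round(4))
P=cloud(w).reshape(-1,3); m=(P[:,2]>.15)&(P[:,2]<.165)&(np.hypot(P[:,0]-.4755,P[:,1]-.161)<.025); print("wrist",m.sum(),np.median(P[m],0).round(4))
im=np.hstack([cv2.resize(c["color"][105:205,310:410],(400,400)),cv2.resize(w["color"][100:300,180:380],(400,400))]); cv2.imwrite("pics/end.png",im[...,::-1])
E
```

```text
21.25 [ 0.2 -0.   0.4] [0.4757 0.1612 0.2551]
brass [357.34883721 166.06976744] [ 8 18 11  7 43]
[[0.479 0.152 0.078]
 [0.484 0.158 0.086]
 [0.488 0.168 0.088]]
grip top scene 146 [0.4825 0.1611 0.1567]
wrist 802 [0.4787 0.1649 0.1591]
```

View pics/end.png

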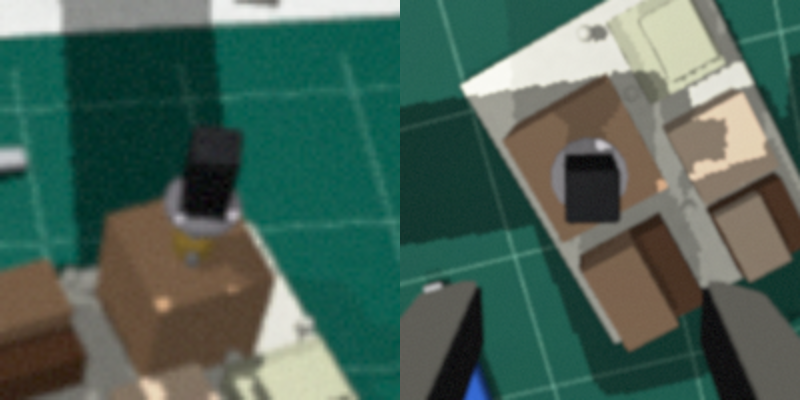

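The gauge stands upright in the bore with its grip top at z of about 0.157. The brass collar (crop 193,248) sits on the roof and the robot is clear. I hand the job in.

```bash
python3 -c "
from workcell import arm
print(arm.sign_off())"
```

```text
the job is handed in; nothing more can be done
None
```

The gauge stands upright and bottomed in the tower's bore, with its collar on the roof about 53 mm above the tip; I held about 10 N on the bottom for over two seconds, let go, and handed the job in at about 21 s of the 59 s.

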